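# Dry the shoe horn: lay it against the fence and hold the dial on its third click

## Task

Lay the wooden shoe horn flat on the shoe-care dryer's tray, its whole length on the tray and its long straight edge flush along the fence at the back, and let go of it. Then press the thumb tab of the spring-return dial down past its first two clicks to the third, not on to its end stop, and hold it there with the gripper, finishing while still holding it down: the dial springs back if let go. Leave the horn flush and the other things on the cabinet where they are.

Things in the scene. Friction and masses are not known exactly. Their poses are not given: they have to be found in the camera images.
- unit: The dryer, a fixed white and grey plastic appliance. Origin: on the work surface, in the plane of the fence face, midway along the fence; z up, y along the fence, x from the tray into the fence. The fence is the upright face (x = 0) of the blower housing, 320 mm long, 55 mm deep, 45 mm high. The dial's post stands beyond the tray's -y end.
- tray (a point): Middle of the dryer's grey tray, on its floor, 6 mm above the work surface; axes as the dryer's. The tray is 300 mm long (along the fence) and 110 mm deep, from the fence face (55 mm to +x of this point) to its front edge; it is open at the front and at both ends.
- horn_grip (a point): Loose wooden shoe horn, lying flat, 55 to 115 g: middle of its grip, near its centre of mass, 7 mm above its underside. z up, y along the horn to the blade, x across to the long straight edge, 12 mm from this point. Handle 24 mm wide, 14 mm thick, from y -112 to +50 mm; flat blade 42 mm wide (x -30 to +12), 5 mm thick with 9 mm rims, from y +50 to its round end at +130.
- horn_edge_butt (a point): Point on the horn's straight long edge near the handle's end: x +12, y -95 mm from the horn_grip point, 3 mm above the underside; axes as horn_grip.
- horn_edge_blade (a point): Point on the horn's straight long edge near the blade's end: x +12, y +105 mm from the horn_grip point, 3 mm above the underside; axes as horn_grip.
- dial (a joint): Turn of the black spring-return dial, rad: 0 at rest, its thumb tab 0.49 above level; grows as the tab is pressed down. Clicks at 0.30, 0.60 and 0.90 (third and last); it can be pushed on past that to an end stop at 1.15. Pushing at the pad takes about 4 N at rest and 10 N at the third click; near each click this varies by about 2 N. It never stays down by itself.
- dial_pad (a point): Centre of the ribbed upper face of the dial's thumb tab, 68 mm from the dial's axis: the place to press, from above. It moves with the dial, from about 136 mm above the work surface at rest to about 77 mm at the third click. The tab is 30 mm wide (along the axis), 8 mm thick and ends 84 mm from the axis.
- dial_axis (a point): Centre of the dial (drum 64 mm across, 26 mm thick), fixed in the dryer, 100 mm above the work surface, 55 mm in front of the fence plane, 195 mm to -y of the dryer's origin. Its axis runs along the dryer's x; the tab points to -y. A steel arc of radius 78 mm, 24 mm to +x of the drum's middle, carries three steel balls marking the clicks, first at the top.
- key_bowl: Brushed steel key bowl, 110 mm across, 40 mm high; a loose bystander, to be left alone. Origin: centre of its underside.
- shoe_brush: Black plastic shoe brush, 160 x 50 x 42 mm, lying bristles down; a loose bystander, to be left alone. Origin: centre of its underside.
- doorstop: Grey silicone doorstop wedge, 90 x 38 x 28 mm; a loose bystander, to be left alone. Origin: centre of its underside.
- polish_tin: Flat round steel polish tin, 82 mm across, 24 mm high; a loose bystander, to be left alone. Origin: centre of its underside.
- padlock: Brass padlock standing upright, 22 x 45 x 61 mm; a loose bystander, to be left alone. Origin: centre of its underside.
- cream_jar: Small glass jar with steel lid, 52 mm across, 55 mm high; a loose bystander, to be left alone. Origin: centre of its underside.

How it is judged:
By the outcome, as a careful person would: the job done as asked, in the order asked, and still so for the second after the job is handed in, while the arm keeps its last pose, push and grip.
It also fails if it takes over 64 s, if anything falls off the work surface, if the arm or the gripper's body presses on something with over 40 N, if the wrist force passes 120 N, or if a joint passes its speed limit or range.

## Robot

A 6-joint arm with a two-finger parallel gripper is mounted at the origin on the work surface. World frame = base frame: x ahead of the robot, y to its left, z up, the work surface at z = 0. Lengths are in m, angles in degrees, forces in N, time in s.
With the tool pointing down it reaches from about 0.4 to 0.825 m from the base axis. Payload 7 kg.
Tool frame: the origin (TCP) lies on the centre line of the jaws, within the pads' length; the fingertips stand 19 mm ahead of it and the grasp point (between the pads) is the TCP; z points along the fingers, y is the line along which they close (so a half turn about z gives the same grasp; the last joint's range is limited). The gripper opens to 88 mm and grips with 3 to 60 N. Pads are 19 mm wide; open, the fingers measure 130 mm over their backs; the gripper's body (78 mm by 193 mm) begins 47 mm behind the grasp point.
Start: joints at [92.882, 20.546, 0.682, 0, -70.136, -16.507], TCP at [0.159, 0.656, 0.246] pointing down, gripper open.
Joint ranges: [-176.03, 176.03], [-82.01, 121.73], [-58.28, 71.71], [-173.87, 95.51], [-174.79, -0.11], [-173.66, 173.66]. Speed limits (degrees/s): [136.94, 136.94, 172.46, 180, 180, 180].

## Interface

Orientations are given as [roll, pitch, yaw] about the fixed x, y, z axes, in that order (R = Rz(yaw) Ry(pitch) Rx(roll)).
In Python, from plant import * gives the robot as it stands. The module is installed in compiled form; this text tells all that it offers.
- The arm moves only by the tool play_rows, never from a script. Its argument "deltas" is a list of rows, each a list of 6 numbers: the shift along the world's x, y, z scaled (see below), then the turn, a rotation vector about the world's x, y, z scaled (see below). A call has 1 to 10 rows; each row shifts and turns the commanded pose from where the row before left it; what a row does not reach is not made up. The controller multiplies each number of a shift by 800 mm and each number of a turn by 180 degrees. A row lasts 1/10 s, in which the tool goes at most 50 mm and 8.59 degrees, less where a joint would pass 70% of its speed; a pose out of reach is approached as far as the arm can. A call with a number of a shift or a turn outside -1 to 1 is refused whole. A call with a gripper value outside its range is refused whole. "gripper" is the gripper command: -1 is shut, 1 is fully open, values between are in proportion, set as the call begins (left out, the last holds). The fingers move at their own pace and stop on an object; the grip force is fixed at half the most. Time passes only in rows, so rows that do not move let the fingers close. It gives the time, the measured TCP pose, the force, the opening and the grip force at its end, in the units of the state.
- get_obs(): the state, without advancing time (a new reading comes with each control period).
- snapshot(name): name is "scene" or "top"; returns (picture, depth): 480x640x3 uint8, blue, green, red; 480x640 float32, m along the optical axis (not along the pixel's ray), 0 where there is no reading.
- camera_model(name): a dict with "fx", "fy", "cx", "cy" (pixels), "k1" (the pictures are not rectified: a ray, as slopes to the right and down, at radius r is drawn at 1 + k1 r^2 times it, then the intrinsics apply), "world_to_cam" (4x4, takes a point from world to camera coordinates). Camera axes: x right, y down, z forward; pixel columns grow to the right and rows downward; lengths in m; the calibration is good to about 2 mm. A picture is of the moment at which its call begins. camera_model takes no time and is no camera call.
- close_job(): hands the job in; it is judged then, once.
The state is a dict: "clock": time; "joint_pos": joint angles; "qvel": joint speeds; "tau": joint torques, N m; "tool_pos": TCP position; "orientation": TCP orientation; "force": force on the tool from outside, world axes, zero at the start; "moment": the same for the moment, N m; "opening": finger opening in m; "gripper_force": force on a finger pad.
Only numpy, scipy, OpenCV 4.12 (cv2) and the standard library are available. Lean on these libraries where they do the work, as an engineer would, in place of code of your own. Each camera call takes 0.05 s, during which the arm holds its last target. There are 200 camera calls.

## Working session

There is one attempt and no reset: what is moved stays moved. The work goes in short steps, Python scripts to look and compute and a tool call to move; the robot and the scene stay as the last step left them, time stands still between calls to the robot, and variables do not carry over. Pictures are saved under pics/ and viewed, at most 10 in all, crops included, and the job is handed in when it is done.

Besides the shell and the picture viewer there is one more tool, called after "Request:" by a JSON object that holds its "fn" and its "kwargs". play_rows: Moves the arm, as the interface text tells. Its arguments: {"type":"object","properties":{"deltas":{"type":"array","items":{"type":"array","items":{"type":"number","minimum":-1,"maximum":1}}},"gripper":{"type":"number"}},"required":["deltas"]}

```bash
mkdir -p pics; cat > h.py <<'E'
from plant import *
import numpy as np, cv2, pickle
def snap(name,tag):
    p,d=snapshot(name); cv2.imwrite(f'pics/{tag}.png',p); np.savez(f'{tag}.npz',p=p,d=d); return p,d
def undist(name,uv):
    m=camera_model(name); uv=np.atleast_2d(np.float64(uv))
    K=np.array([[m['fx'],0,m['cx']],[0,m['fy'],m['cy']],[0,0,1]])
    return cv2.undistortPoints(uv.reshape(-1,1,2),K,np.array([m['k1'],0,0,0.])).reshape(-1,2),np.array(m['world_to_cam'])
def plane(name,uv,z):
    n,T=undist(name,uv); R=T[:3,:3];c=-R.T@T[:3,3]
    r=np.c_[n,np.ones(len(n))]@R
    return c+r*((z-c[2])/r[:,2])[:,None]
def depthpts(name,uv,d):
    n,T=undist(name,uv); uv=np.atleast_2d(uv).astype(int); z=d[uv[:,1],uv[:,0]]
    return (np.c_[n,np.ones(len(n))]*z[:,None]-T[:3,3])@T[:3,:3]
E
python3 - <<'E'
from h import *
print(get_obs())
for n in('scene','top'):
    snap(n,n+'0'); m=camera_model(n); T=np.array(m['world_to_cam']); print(n,m['fx'],m['k1'],-T[:3,:3].T@T[:3,3],T[:3,:3].round(2).tolist())
E
```

```text
{'clock': 0.0, 'joint_pos': array([ 9.28832673e+01,  2.05908502e+01,  6.33281508e-01, -1.95602369e-02,
       -7.01344017e+01, -1.65067941e+01]), 'qvel': array([ 0.02350013, -0.06801611, -0.00174639,  0.03613261, -0.04735348,
        0.08079264]), 'tau': array([ 7.39320203e-04, -5.82710016e+01,  2.93051237e+01,  6.99691191e+00,
        6.98405929e-03, -1.50035248e-04]), 'tool_pos': array([0.1589103 , 0.65556141, 0.24462727]), 'orientation': array([ 1.79906595e+02, -8.50392558e-03, -1.36301815e+01]), 'force': array([0.03773854, 0.7021555 , 0.83850349]), 'moment': array([ 0.00774092, -0.00202052, -0.00745307]), 'gripper_force': 0.0, 'opening': 0.0873646916385234}
scene 435.2084564122623 -0.06304679018339845 [1.00419672 0.39622553 0.90101175] [[-0.65, 0.76, -0.01], [0.61, 0.51, -0.61], [-0.46, -0.4, -0.8]]
top 440.88335274561484 -0.056635322805650194 [ 0.40855864 -0.02564776  1.25054729] [[-0.03, -1.0, -0.0], [-0.99, 0.03, -0.14], [0.14, -0.0, -0.99]]
```

View pics/scene0.png

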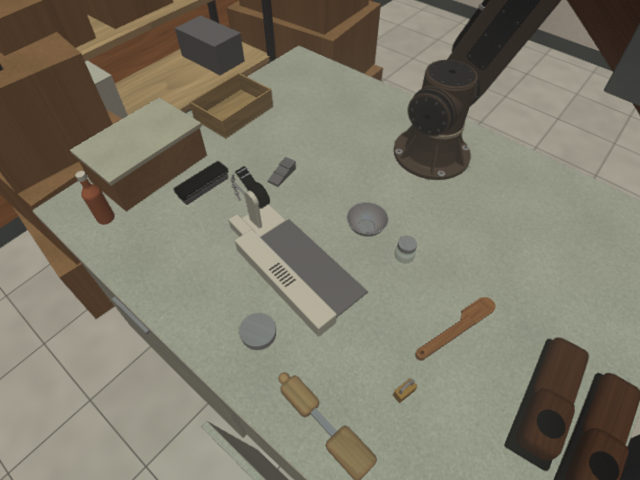

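View pics/top0.png

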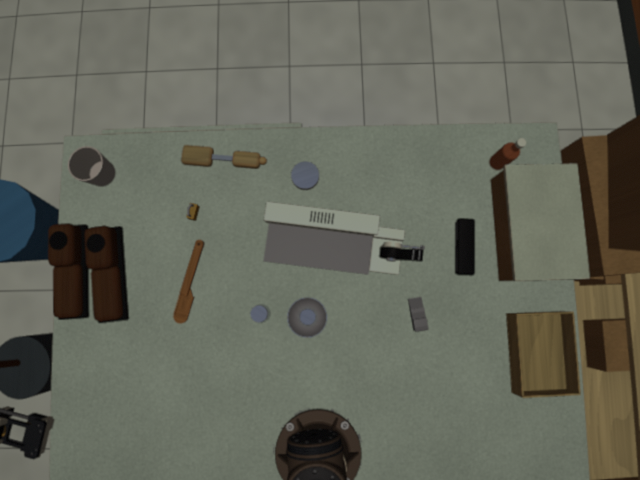

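The scene picture shows the horn at about (418,356)-(490,303) and the tray at about (310,265). In the top view the horn runs from (199,242) (butt) to (181,320) (blade), with the tray at about (318,247), the housing at about (322,217) and the dial tab at about (415,254).

```bash
cat > m.py <<'E'
from h import *
def hornmask(p,roi):
    h=cv2.cvtColor(p,cv2.COLOR_BGR2HSV); m=cv2.inRange(h,(3,90,60),(18,255,255)); k=np.zeros_like(m); x0,y0,x1,y1=roi;k[y0:y1,x0:x1]=m[y0:y1,x0:x1]
    return k
def horn(name,p,roi,z):
    k=hornmask(p,roi); c=max(cv2.findContours(k,0,1)[0],key=cv2.contourArea)
    return plane(name,c[:,0,:],z)[:,:2], cv2.contourArea(c)
E
python3 - <<'E'
from m import *
P={n:np.load(n+'0.npz') for n in('top','scene')}
for n,roi in(('top',(165,230,215,330)),('scene',(405,285,505,370))):
    q,a=horn(n,P[n]['p'],roi,.009)
    r=cv2.minAreaRect((q*1000).astype(np.float32)); print(n,a,r, cv2.boxPoints(r).round(0).tolist())
    # horn frame profile
    d=max([(np.linalg.norm(a-b),a-b) for a,b in zip(cv2.boxPoints(r),np.roll(cv2.boxPoints(r),1,0))],key=lambda t:t[0])[1]
    d/=np.linalg.norm(d); nrm=np.array([-d[1],d[0]]); k=q*1000-np.array(r[0]); s=k@d; t=k@nrm
    print('dir',d,'n',nrm)
    for lo in range(-130,130,20):
        w=t[(s>=lo)&(s<lo+20)]
        if len(w):print(lo,w.min().round(1),w.max().round(1))
# top depths along horn, table
d=P['top']['d']; m=cv2.erode(hornmask(P['top']['p'],(165,230,215,330)),np.ones((3,3)))
v,u=np.nonzero(m); print('horn z',np.median(depthpts('top',np.c_[u,v],d)[:,2]))
for uv in [(320,250),(290,240),(350,260),(320,205),(290,210),(360,222),(412,250),(230,270),(416,254),(385,245)]: print(uv,depthpts('top',[uv],d).round(4))
for uv in [(310,265),(300,320)]: print('s',uv,depthpts('scene',[uv],P['scene']['d']).round(4))
c=[cv2.resize(P['top']['p'][190:340,160:460],None,fx=2.6,fy=2.6,interpolation=2)]
cv2.imwrite('pics/c1.png',np.vstack([cv2.resize(P['top']['p'][190:290,250:450],(800,400),interpolation=2)]))
E
```

```text
top 783.0 ((474.6959228515625, 347.4648132324219), (41.46413803100586, 238.32106018066406), 73.56887817382812) [[355.0, 361.0], [583.0, 294.0], [595.0, 334.0], [366.0, 401.0]]
dir [ 0.95916045 -0.28286257] n [0.28286257 0.95916045]
-130 -14.8 15.0
-110 -19.7 20.7
-90 -20.3 20.5
-70 -20.4 19.9
-50 -20.7 20.7
-30 -10.3 20.5
-10 -2.4 20.5
10 -3.0 20.2
30 -2.7 20.6
50 -3.2 20.1
70 -2.9 19.3
90 -3.4 19.7
110 -3.7 18.4
scene 1148.0 ((476.0918884277344, 346.3047790527344), (41.55027389526367, 237.4133758544922), 72.67158508300781) [[357.0, 362.0], [583.0, 291.0], [596.0, 331.0], [369.0, 401.0]]
dir [ 0.9546132 -0.2978484] n [0.2978484 0.9546132]
-130 -16.8 15.2
-110 -20.8 20.6
-90 -20.8 20.5
-70 -20.8 20.8
-50 -20.8 20.5
-30 -10.0 19.7
-10 -3.3 19.9
10 -3.4 19.8
30 -3.4 20.2
50 -3.5 19.9
70 -2.9 20.3
90 -4.1 20.1
110 0.6 18.8
horn z 0.010850834040440044
(320, 250) [[ 0.5537 -0.0205  0.0062]]
(290, 240) [[0.5849 0.0644 0.0046]]
(350, 260) [[ 0.523  -0.1048  0.0049]]
(320, 205) [[ 0.6843 -0.0239  0.0055]]
(290, 210) [[0.6632 0.0599 0.047 ]]
(360, 222) [[ 0.6246 -0.1338  0.0438]]
(412, 250) [[ 0.5326 -0.2564  0.1319]]
(230, 270) [[0.5039 0.2368 0.0016]]
(416, 254) [[ 0.521  -0.2639  0.1419]]
(385, 245) [[ 0.5498 -0.1905  0.1122]]
s (310, 265) [[ 0.5581 -0.0122  0.0066]]
s (300, 320) [[1.0042 0.3962 0.901 ]]
```

View pics/c1.png

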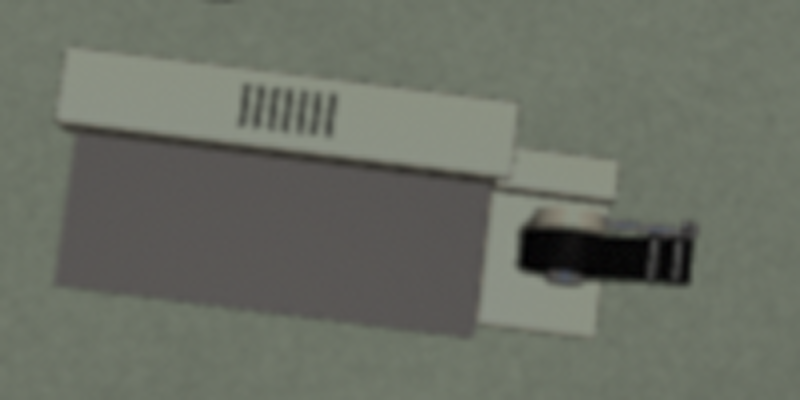

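The crop shows the housing's front top edge from about crop (62,125) to (512,185), the tray in front of it, and the dial with its tab pointing right to (690,262). I'll fit the unit's frame and look at the dial and arc.

```bash
python3 - <<'E'
from m import *
P={n:np.load(n+'0.npz') for n in('top','scene')}
for n,roi in(('top',(255,195,385,285)),('scene',(225,205,375,335))):
    p=P[n]['p']; x0,y0,x1,y1=roi
    f=p.astype(int); hsv=cv2.cvtColor(p,cv2.COLOR_BGR2HSV)
    for uv in ((320,250),(300,210),(250,250)) if n=='top' else ((310,265),(300,300),(340,220)): print(n,uv,p[uv[1],uv[0]],hsv[uv[1],uv[0]])
    tm=((abs(f[...,1]-f[...,2])<9)&(f[...,1]-f[...,2]<4)&(hsv[...,2]<130)&(hsv[...,2]>60)).astype(np.uint8)*255
    k=np.zeros_like(tm);k[y0:y1,x0:x1]=tm[y0:y1,x0:x1]; k=cv2.morphologyEx(k,cv2.MORPH_OPEN,np.ones((3,3)))
    c=max(cv2.findContours(k,0,1)[0],key=cv2.contourArea)
    q=plane(n,c[:,0],.006)[:,:2]*1000; r=cv2.minAreaRect(q.astype(np.float32)); print('tray',r,cv2.boxPoints(r).round(0).tolist())
    cc=cv2.approxPolyDP(c,4,True)[:,0]; print('corners',cc.tolist(),(plane(n,cc,.006)[:,:2]*1000).round(0).tolist(),(plane(n,cc,.045)[:,:2]*1000).round(0).tolist())
d=P['top']['d']
# depth: housing & dial
v,u=np.mgrid[195:290,250:440]; uv=np.c_[u.ravel(),v.ravel()]; X=depthpts('top',uv,d); ok=d[uv[:,1],uv[:,0]]>0
H=X[ok&(X[:,2]>.035)&(X[:,2]<.055)&(uv[:,0]<375)]; r=cv2.minAreaRect((H[:,:2]*1000).astype(np.float32)); print('housing',len(H),H[:,2].mean(),r,cv2.boxPoints(r).round(0).tolist())
p=P['scene']['p']; z=cv2.resize(p[155:235,200:310],(770,560),interpolation=2); cv2.imwrite('pics/c2.png',cv2.convertScaleAbs(z,alpha=1.6))
E
```

```text
top (320, 250) [85 86 89] [ 8 11 89]
top (300, 210) [131 145 139] [ 43  25 145]
top (250, 250) [102 115 108] [ 46  29 115]
tray ((562.3950805664062, -16.18011474609375), (318.7005920410156, 119.7340087890625), 81.13053131103516) [[479.0, -164.0], [597.0, -183.0], [646.0, 132.0], [528.0, 150.0]]
corners [[266, 220], [264, 261], [368, 273], [376, 234]] [[645.0, 132.0], [527.0, 139.0], [485.0, -154.0], [595.0, -182.0]] [[637.0, 127.0], [523.0, 134.0], [482.0, -150.0], [590.0, -177.0]]
scene (310, 265) [94 97 99] [18 13 99]
scene (300, 300) [156 175 181] [ 23  35 181]
scene (340, 220) [135 153 150] [ 35  30 153]
tray ((584.2636108398438, -24.214218139648438), (330.5084533691406, 166.34446716308594), 81.15872192382812) [[477.0, -175.0], [641.0, -200.0], [692.0, 126.0], [527.0, 152.0]]
corners [[236, 245], [316, 334], [367, 293], [290, 220], [261, 236], [336, 313], [318, 329]] [[633.0, -199.0], [690.0, 119.0], [532.0, 143.0], [482.0, -149.0], [571.0, -170.0], [620.0, 120.0], [677.0, 114.0]] [[649.0, -173.0], [703.0, 131.0], [552.0, 154.0], [505.0, -125.0], [590.0, -145.0], [637.0, 132.0], [692.0, 127.0]]
housing 2220 0.04606051221322897 ((639.7816162109375, -21.698150634765625), (312.7510986328125, 56.88899230957031), 81.26651763916016) [[588.0, -172.0], [644.0, -181.0], [692.0, 129.0], [635.0, 137.0]]
```

View pics/c2.png

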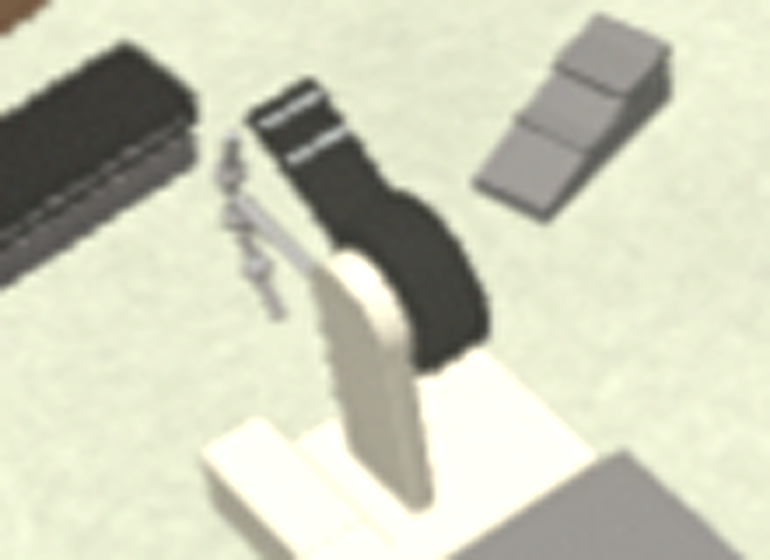

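The steel arc is short and sits low on the far side: the balls are near crop (230,170), (235,215) and (258,268), and the pad ribs are at (300,125). I'm moving above the horn now.

Request:
{"fn": "play_rows", "kwargs": {"deltas": [[0.0455,-0.042,0,0,0,-0.002],[0.0455,-0.042,0,0,0,-0.002],[0.0455,-0.042,0,0,0,-0.002],[0.0455,-0.042,0,0,0,-0.002],[0.0455,-0.042,0,0,0,-0.002],[0.0455,-0.042,0,0,0,-0.002],[0.0455,-0.042,0,0,0,-0.002],[0.0455,-0.042,0,0,0,-0.002],[0.0455,-0.042,0,0,0,-0.002],[0,0,-0.05,0,0,0]], "gripper": 1}}

```text
clock: 1.1
tool_pos: [0.4923, 0.3518, 0.2099]
orientation: [-179.6, -0.3, -17.1]
force: [-0.3, 1.3, -0.0]
opening: 0.0874
gripper_force: 0.0
```

Request:
{"fn": "play_rows", "kwargs": {"deltas": [[0,0,-0.05,0,0,0],[0,0,-0.05,0,0,0],[0,0,-0.05,0,0,0],[0,0,0,0,0,0],[0,0,0,0,0,0]], "gripper": 0.4}}

```text
clock: 1.6
tool_pos: [0.4867, 0.3535, 0.0857]
orientation: [179.9, 0.0, -16.8]
force: [0.1, 1.2, 1.9]
opening: 0.0619
gripper_force: 0.0
```

Request:
{"fn": "play_rows", "kwargs": {"deltas": [[0,0,-0.03,0,0,0],[0,0,-0.025,0,0,0],[0,0,-0.015,0,0,0],[0,0,-0.008,0,0,0],[0,0,0,0,0,0],[0,0,0,0,0,0]]}}

```text
clock: 2.2
tool_pos: [0.4872, 0.3542, 0.0243]
orientation: [-179.9, -0.0, -16.8]
force: [0.4, -0.4, -0.0]
opening: 0.0612
gripper_force: 0.0
```

Request:
{"fn": "play_rows", "kwargs": {"deltas": [[0,0,0,0,0,0],[0,0,0,0,0,0],[0,0,0,0,0,0],[0,0,0,0,0,0],[0,0,0,0,0,0],[0,0,0,0,0,0],[0,0,0,0,0,0]], "gripper": -1}}

```text
clock: 2.9
tool_pos: [0.4866, 0.3535, 0.0232]
orientation: [180.0, 0.0, -16.9]
force: [-0.6, -1.0, 0.7]
opening: 0.0235
gripper_force: 30.0
```

Request:
{"fn": "play_rows", "kwargs": {"deltas": [[0,0,0.02,0,0,0],[0,0,0.04,0,0,0],[0,0,0.05,0,0,0],[0,0,0.05,0,0,0],[0,0,0,0,0,0]]}}

```text
clock: 3.4
tool_pos: [0.489, 0.356, 0.1572]
orientation: [-179.5, -0.3, -16.8]
force: [1.0, 0.7, -1.0]
opening: 0.0235
gripper_force: 30.0
```

Request:
{"fn": "play_rows", "kwargs": {"deltas": [[0.0091,-0.0468,0,0,0,-0.0456],[0.0091,-0.0468,0,0,0,-0.0456],[0.0091,-0.0468,0,0,0,-0.0456],[0.0091,-0.0468,0,0,0,-0.0456],[0.0091,-0.0468,0,0,0,-0.0456],[0.0091,-0.0468,0,0,0,-0.0456],[0.0091,-0.0468,0,0,0,-0.0456],[0.0091,-0.0468,0,0,0,-0.0456],[0.0091,-0.0468,0,0,0,-0.0456],[0.0091,-0.0468,0,0,0,-0.0456]]}}

```text
clock: 4.4
tool_pos: [0.5593, -0.0223, 0.1507]
orientation: [180.0, 0.0, -99.3]
force: [0.2, -0.2, -1.5]
opening: 0.0235
gripper_force: 30.0
```

Request:
{"fn": "play_rows", "kwargs": {"deltas": [[0,0,0,0,0,0],[0,0,0,0,0,0],[0,0,0,0,0,0]]}}

```text
clock: 4.7
tool_pos: [0.5592, -0.0204, 0.1508]
orientation: [180.0, 0.0, -98.9]
force: [0.3, 0.0, -0.8]
opening: 0.0236
gripper_force: 30.0
```

```bash
python3 - <<'E'
from h import *
p,d=snap('scene','s1'); q,e=snap('top','t1')
a=p[130:400,150:450]; b=q[150:350,220:440]
cv2.imwrite('pics/v1.png',np.hstack([cv2.resize(a,(400,360)),cv2.resize(b,(396,360))]))
E
```

```text
(no output)
```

View pics/v1.png

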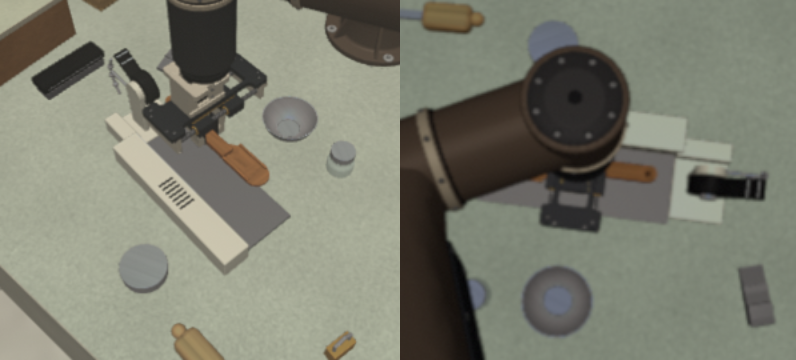

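The horn is held level above the tray with its blade toward +y: (240,160) in the left panel, and the butt at (650,172) in the right. I'll lower and release it.

Request:
{"fn": "play_rows", "kwargs": {"deltas": [[0,0,-0.04,0,0,0],[0,0,-0.045,0,0,0],[0,0,-0.035,0,0,0],[0,0,-0.015,0,0,0],[0,0,-0.008,0,0,0],[0,0,-0.005,0,0,0],[0,0,-0.003,0,0,0],[0,0,0,0,0,0],[0,0,0,0,0,0]]}}

```text
clock: 5.7
tool_pos: [0.56, -0.0207, 0.0312]
orientation: [-179.9, 0.0, -98.9]
force: [-0.8, -0.1, -0.9]
opening: 0.0236
gripper_force: 30.0
```

Request:
{"fn": "play_rows", "kwargs": {"deltas": [[0,0,0,0,0,0],[0,0,0,0,0,0],[0,0,0,0,0,0]], "gripper": -0.05}}

```text
clock: 6.0
tool_pos: [0.5596, -0.0208, 0.0307]
orientation: [-180.0, 0.0, -98.9]
force: [-0.6, -0.1, 0.1]
opening: 0.0398
gripper_force: 0.0
```

Request:
{"fn": "play_rows", "kwargs": {"deltas": [[0,0,0.03,0,0,0],[0,0,0.045,0,0,0],[0,0,0.035,0,0,0.01],[-0.006,-0.004,0,0,0,0.04],[-0.006,-0.004,0,0,0,0.045],[-0.006,-0.004,0,0,0,0.045],[-0.006,-0.004,0,0,0,0.045],[-0.006,-0.004,0,0,0,0.045],[-0.006,-0.003,0,0,0,0.045],[-0.006,-0.0025,0,0,0,0.045]]}}

```text
clock: 7.0
tool_pos: [0.5256, -0.0414, 0.1185]
orientation: [-180.0, -0.0, -41.0]
force: [-0.1, 0.3, 0.2]
opening: 0.0419
gripper_force: 0.0
```

Request:
{"fn": "play_rows", "kwargs": {"deltas": [[0,0,0,0,0,0.045],[0,0,0,0,0,0.045],[0,0,0,0,0,0.045],[0,0,0,0,0,0.045],[0,0,0,0,0,0],[0,0,0,0,0,0]]}}

```text
clock: 7.6
tool_pos: [0.5258, -0.0412, 0.1184]
orientation: [-180.0, -0.0, -9.2]
force: [-0.3, 0.3, -0.1]
opening: 0.0416
gripper_force: 0.0
```

```bash
python3 - <<'E'
from m import *
p,d=snap('scene','s2')
q,a=horn('scene',p,(200,180,400,330),.015)
U=np.array([[.988,-.155],[.155,.988]]); k=(q*1000-[614.5,-20.5])@U.T
print(a,get_obs()['tool_pos'],k.min(0),k.max(0))
for lo in range(-140,150,20):
    w=k[(k[:,1]>=lo)&(k[:,1]<lo+20),0]
    if len(w):print(lo,w.min().round(1),w.max().round(1))
cv2.imwrite('pics/s2c.png',cv2.resize(p[150:350,180:400],(660,600)))
E
```

```text
969.5 [ 0.52583084 -0.04124505  0.11843917] [ -83.02573282 -121.87680238] [-39.25171056 124.16973064]
-140 -63.5 -51.7
-120 -67.3 -41.6
-100 -66.8 -41.5
-80 -66.6 -43.1
-60 -66.2 -42.8
-40 -65.7 -42.6
-20 -65.3 -42.4
0 -66.6 -42.1
20 -75.3 -41.8
40 -82.6 -39.9
60 -82.0 -41.4
80 -83.0 -41.1
100 -82.7 -39.3
120 -71.2 -51.4
```

View pics/s2c.png

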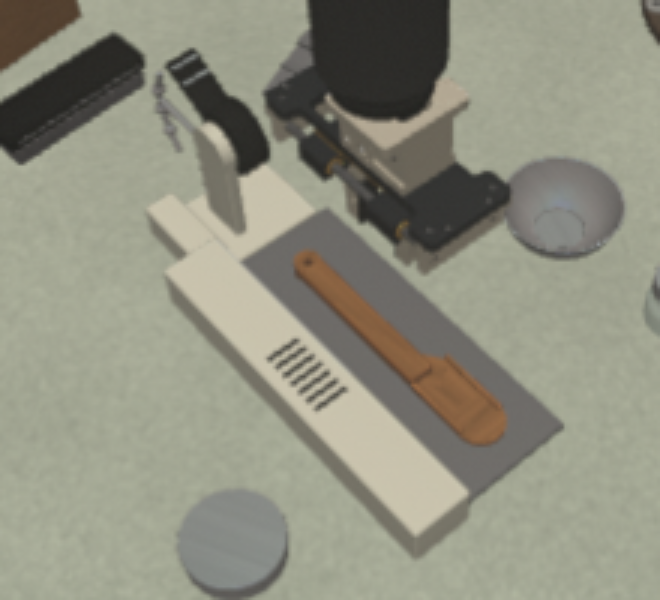

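The horn lies on the tray parallel to the fence with its edge 42 mm away: butt at (305,262), blade end at (490,430). I'll lower behind it and push.

Request:
{"fn": "play_rows", "kwargs": {"deltas": [[0,0,-0.03,0,0,0],[0,0,-0.04,0,0,0],[0,0,-0.025,0,0,0],[0,0,-0.012,0,0,0],[0,0,-0.006,0,0,0],[0,0,0,0,0,0],[0,0,0,0,0,0]]}}

```text
clock: 8.35
tool_pos: [0.5265, -0.0411, 0.0288]
orientation: [-180.0, -0.1, -9.0]
force: [-0.7, 0.3, -0.7]
opening: 0.0415
gripper_force: 0.0
```

Request:
{"fn": "play_rows", "kwargs": {"deltas": [[0.006,-0.0009,0,0,0,0],[0.006,-0.0009,0,0,0,0],[0.006,-0.0009,0,0,0,0],[0.006,-0.0009,0,0,0,0],[0.006,-0.0009,0,0,0,0],[0.006,-0.0009,0,0,0,0],[0.006,-0.0009,0,0,0,0],[0.006,-0.0009,0,0,0,0],[0.004,-0.0006,0,0,0,0],[0,0,0,0,0,0]]}}

```text
clock: 9.35
tool_pos: [0.568, -0.0475, 0.0279]
orientation: [-180.0, -0.0, -8.9]
force: [-0.0, 0.0, 0.5]
opening: 0.0415
gripper_force: 0.0
```

Request:
{"fn": "play_rows", "kwargs": {"deltas": [[0.0025,-0.0004,0,0,0,0],[0.0025,-0.0004,0,0,0,0],[0,0,0,0,0,0]]}}

```text
clock: 9.65
tool_pos: [0.5717, -0.0481, 0.028]
orientation: [-180.0, -0.0, -8.9]
force: [-0.6, 0.6, -0.1]
opening: 0.0411
gripper_force: 0.0
```

Request:
{"fn": "play_rows", "kwargs": {"deltas": [[0.0012,-0.0002,0,0,0,0],[0.0012,-0.0002,0,0,0,0],[0.0012,-0.0002,0,0,0,0],[0,0,0,0,0,0]]}}

```text
clock: 10.05
tool_pos: [0.5726, -0.0485, 0.0277]
orientation: [180.0, 0.2, -9.0]
force: [-7.0, 3.5, 5.4]
opening: 0.0417
gripper_force: 3.2
```

Request:
{"fn": "play_rows", "kwargs": {"deltas": [[0.0012,-0.0002,0,0,0,0],[0.0012,-0.0002,0,0,0,0],[0,0,0,0,0,0]]}}

```text
clock: 10.35
tool_pos: [0.5727, -0.0488, 0.0274]
orientation: [179.9, 0.3, -9.0]
force: [-11.9, 5.2, 7.9]
opening: 0.0416
gripper_force: 6.3
```

Request:
{"fn": "play_rows", "kwargs": {"deltas": [[-0.004,0.0006,0,0,0,0],[-0.006,0.0009,0,0,0,0],[-0.008,0.0012,0,0,0,0],[-0.01,0.0015,0.01,0,0,0],[-0.01,0.0015,0.04,0,0,0],[0,0,0.05,0,0,0],[0,0,0.05,0,0,0],[0,0,0.03,0,0,0],[0,0,0,0,0,0]]}}

```text
clock: 11.25
tool_pos: [0.5477, -0.044, 0.1768]
orientation: [-179.9, -0.4, -8.9]
force: [0.1, -0.4, -0.5]
opening: 0.0417
gripper_force: 0.0
```

```bash
python3 - <<'E'
from m import *
p,d=snap('scene','s3'); t,_=snap('top','t3')
U=np.array([[.988,-.155],[.155,.988]])
for n,im,roi in(('scene',p,(200,180,400,330)),('top',t,(250,190,390,290))):
    try:
        q,a=horn(n,im,roi,.020); k=(q*1000-[614.5,-20.5])@U.T
        print(n,a,k.min(0),k.max(0))
        for lo in range(-140,150,40):
            w=k[(k[:,1]>=lo)&(k[:,1]<lo+40),0]
            if len(w):print(lo,w.min().round(1),w.max().round(1))
    except Exception as e: print(n,e)
print(get_obs()['tool_pos'],get_obs()['orientation'])
cv2.imwrite('pics/s3c.png',np.hstack([cv2.resize(p[190:340,220:380],(400,375),interpolation=2),cv2.resize(t[190:290,255:395],(400,375))]))
E
```

```text
scene 593.5 [ -41.49862792 -117.43871462] [-12.67887783 125.76119297]
-140 -24.2 -12.7
-100 -24.2 -12.7
-60 -24.0 -12.7
-20 -23.8 -12.8
20 -41.5 -12.7
60 -41.4 -12.7
100 -40.8 -12.7
top 15.5 [ -23.71373082 -115.0782901 ] [  -8.1189682  -103.55055834]
-140 -23.7 -8.1
[ 0.54560647 -0.04419011  0.17294174] [-1.79937507e+02 -1.04584534e-01 -8.95279747e+00]
```

View pics/s3c.png

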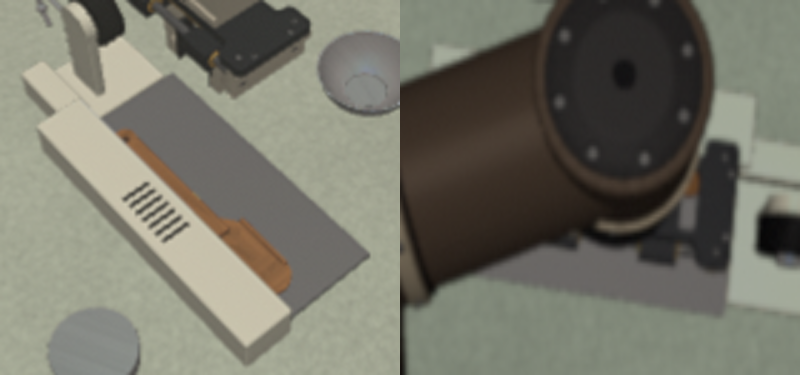

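The horn is flush: its near edge runs parallel at 24 mm (handle width) from the fence plane, from (125,132) to (285,275) in the left panel. Next I'll refine the tab's position.

```bash
python3 - <<'E'
from m import *
U=np.array([[.988,-.155],[.155,.988]])
for n,f,roi in(('top','top0',(375,235,430,270)),('scene','s3',(232,160,275,210))):
    z=np.load(f+'.npz'); p,d=z['p'],z['d']; x0,y0,x1,y1=roi
    v,u=np.mgrid[y0:y1,x0:x1]; uv=np.c_[u.ravel(),v.ravel()]; X=depthpts(n,uv,d)*1000
    m=(p[uv[:,1],uv[:,0]].max(1)<60)&(X[:,2]>85)
    X=X[m]; k=np.c_[(X[:,:2]-[530,-204.7])@U.T,X[:,2]]
    for lo in range(-95,45,10):
        w=k[(k[:,1]>=lo)&(k[:,1]<lo+10)]
        if len(w):print(n,lo,len(w),np.percentile(w[:,0],[3,97]).round(1),'z',np.percentile(w[:,2],[10,50,90]).round(1))
E
```

```text
top -85 9 [-7.1 21. ] z [ 99.  118.4 140.7]
top -75 41 [-13.9  11.8] z [138.9 141.5 144.5]
top -65 51 [-14.8  14.1] z [131.9 137.1 140.7]
top -55 43 [-12.9  13.3] z [127.8 131.1 135.8]
top -45 44 [-13.7  12.7] z [123.4 126.8 130.6]
top -35 46 [-14.3  12.1] z [118.5 121.5 124.5]
top -25 43 [-14.3  11.9] z [117.7 127.3 130.4]
top -15 38 [-14.5  10.4] z [127.6 131.2 134.3]
top -5 41 [-14.1  11.1] z [130.3 132.4 134.7]
top 5 48 [-14.5  10.7] z [125.8 129.8 134.6]
top 15 51 [-14.4  13.2] z [113.8 123.4 127.4]
top 25 18 [-11.9   9.5] z [108.6 113.8 117.7]
scene -75 19 [-11.9  13.1] z [137.1 139.6 142.2]
scene -65 31 [-12.4  12.8] z [133.7 135.7 138.9]
scene -55 38 [-11.6  11.9] z [124.5 128.9 130.1]
scene -45 43 [-13.1  12.3] z [120.  123.4 125.6]
scene -35 23 [-13.2  11.9] z [117.1 119.8 121.7]
scene -25 18 [-9.3 12.5] z [121.4 127.2 129.4]
scene -15 27 [-10.4  12. ] z [128.1 130.9 132.2]
scene -5 34 [-11.7  12.2] z [129.8 131.4 132.7]
scene 5 48 [-10.6  12.6] z [123.7 127.8 131.7]
scene 15 76 [-9.7 12.6] z [100.2 119.  125.9]
scene 25 54 [-10.1  12.2] z [ 93.8 104.9 112.6]
```

Request:
{"fn": "play_rows", "kwargs": {"deltas": [[0,-0.02,0.02,0,0,-0.03],[-0.004,-0.03,0.02,0,0,-0.045],[-0.004,-0.03,0.01,0,0,-0.045],[-0.005,-0.03,0,0,0,-0.045],[-0.005,-0.03,0,0,0,-0.045],[-0.005,-0.03,0,0,0,-0.045],[-0.005,-0.03,0,0,0,-0.045],[-0.005,-0.03,0,0,0,-0.045],[-0.0045,-0.03,0,0,0,-0.045],[0,-0.02,0,0,0,-0.045]], "gripper": -1}}

```text
clock: 12.35
tool_pos: [0.5144, -0.2694, 0.2105]
orientation: [179.8, 0.0, -87.6]
force: [-0.3, -0.7, -1.0]
opening: 0.0002
gripper_force: 0.0
```

Request:
{"fn": "play_rows", "kwargs": {"deltas": [[0,0,0,0,0,-0.045],[0,0,0,0,0,-0.02],[0,0,0,0,0,0],[0,0,0,0,0,0]]}}

```text
clock: 12.75
tool_pos: [0.5153, -0.2681, 0.211]
orientation: [179.9, 0.0, -98.8]
force: [-0.2, 0.5, -0.4]
opening: 0.0006
gripper_force: 0.0
```

Request:
{"fn": "play_rows", "kwargs": {"deltas": [[0,0,-0.025,0,0,0],[0,0,-0.02,0,0,0],[0,0,-0.005,0,0,0],[0,0,0,0,0,0]]}}

```text
clock: 13.15
tool_pos: [0.5154, -0.2681, 0.1714]
orientation: [179.9, -0.0, -98.9]
force: [0.7, 0.3, -0.2]
opening: 0.0006
gripper_force: 0.0
```

Request:
{"fn": "play_rows", "kwargs": {"deltas": [[0,0,-0.005,0,0,0],[0,0,-0.005,0,0,0],[0,0,0,0,0,0]]}}

```text
clock: 13.45
tool_pos: [0.5157, -0.2683, 0.1638]
orientation: [180.0, 0.0, -98.9]
force: [-0.5, 0.5, -0.6]
opening: 0.0005
gripper_force: 0.0
```

Request:
{"fn": "play_rows", "kwargs": {"deltas": [[0,0,-0.005,0,0,0],[0,0,-0.005,0,0,0],[0,0,0,0,0,0]]}}

```text
clock: 13.75
tool_pos: [0.5165, -0.2688, 0.1565]
orientation: [-179.9, -0.0, -98.9]
force: [0.3, -0.6, 5.5]
opening: 0.0006
gripper_force: 2.5
```

Request:
{"fn": "play_rows", "kwargs": {"deltas": [[0,0,-0.005,0,0,0],[0,0,-0.005,0,0,0],[0,0,0,0,0,0]]}}

```text
clock: 14.05
tool_pos: [0.5166, -0.2688, 0.1485]
orientation: [-179.9, -0.0, -98.9]
force: [0.9, -1.1, 5.2]
opening: 0.0004
gripper_force: 2.1
```

Request:
{"fn": "play_rows", "kwargs": {"deltas": [[0,0,-0.005,0,0,0],[0,0,-0.005,0,0,0],[0,0,-0.005,0,0,0],[0,0,-0.005,0,0,0],[0,0,-0.005,0,0,0],[0,0,-0.005,0,0,0],[0,0,0,0,0,0]]}}

```text
clock: 14.75
tool_pos: [0.5161, -0.2691, 0.124]
orientation: [-180.0, -0.1, -98.9]
force: [-0.7, -4.6, 6.5]
opening: 0.0003
gripper_force: 3.0
```

Request:
{"fn": "play_rows", "kwargs": {"deltas": [[0,0,-0.005,0,0,0],[0,0,-0.005,0,0,0],[0,0,-0.005,0,0,0],[0,0,-0.004,0,0,0],[0,0,0,0,0,0]]}}

```text
clock: 15.25
tool_pos: [0.5163, -0.2685, 0.1095]
orientation: [-179.9, -0.0, -98.9]
force: [-1.8, 0.6, 12.7]
opening: 0.0008
gripper_force: 5.9
```

```bash
cat > tab.py <<'E'
from m import *
import sys
U=np.array([[.988,-.155],[.155,.988]]); p,d=snap('scene',sys.argv[1])
x0,y0,x1,y1=225,155,290,225
v,u=np.mgrid[y0:y1,x0:x1]; uv=np.c_[u.ravel(),v.ravel()]; X=depthpts('scene',uv,d)*1000
k=np.c_[(X[:,:2]-[530,-204.7])@U.T,X[:,2]]; mm=(p[uv[:,1],uv[:,0]].max(1)<60)
k=k[mm&(abs(k[:,0])<17)]
for lo in range(-95,10,8):
    w=k[(k[:,1]>=lo)&(k[:,1]<lo+8)]
    if len(w):print(lo,len(w),w[:,0].mean().round(1),'z',np.percentile(w[:,2],[5,20,50,80]).round(1))
o=get_obs();print(o['tool_pos'],o['force'])
cv2.imwrite('pics/%sc.png'%sys.argv[1],cv2.convertScaleAbs(cv2.resize(p[150:230,200:310],(770,560),interpolation=2),alpha=1.6))
E
python3 tab.py s4
```

```text
-63 21 -3.8 z [ 90.8  92.2 107.1 125.2]
-55 15 1.4 z [ 91.   93.  117.1 169.6]
-47 45 0.5 z [ 95.8 179.4 190.4 194.1]
-39 25 1.5 z [171.2 180.2 181.  181.9]
-31 69 1.7 z [118.4 165.1 171.9 179.2]
-23 12 4.1 z [121.2 126.3 127.9 128.9]
-15 20 1.8 z [126.4 129.4 130.3 132. ]
-7 31 1.1 z [126.9 130.2 131.1 133. ]
1 31 2.5 z [123.6 128.6 130.3 131.7]
9 46 2.5 z [107.4 123.5 126.5 128.3]
[ 0.51630935 -0.2685581   0.10964455] [-0.43249437  0.04327143 13.17263792]
```

View pics/s4c.png

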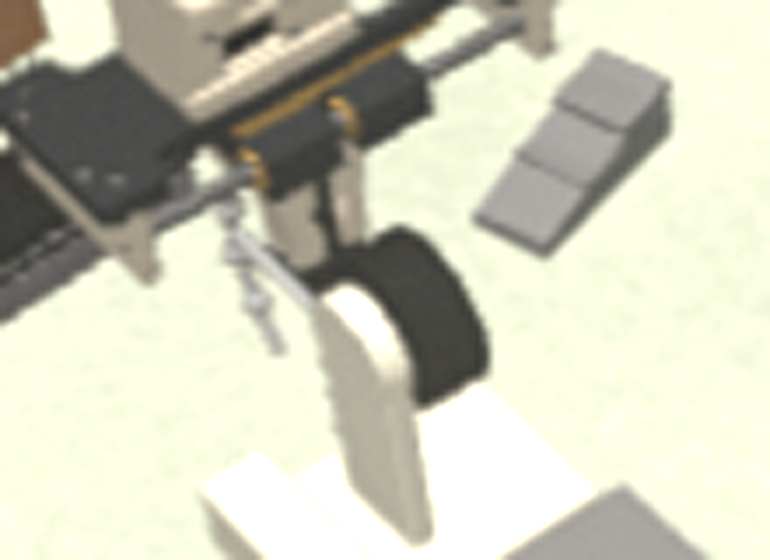

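The fingertips are pressing the tab near the third ball, which is at about (258,300). I'll continue in small steps, watching the force.

Request:
{"fn": "play_rows", "kwargs": {"deltas": [[0,0,-0.0025,0,0,0],[0,0,-0.0025,0,0,0],[0,0,0,0,0,0]]}}

```text
clock: 15.6
tool_pos: [0.5163, -0.2679, 0.1053]
orientation: [-179.9, 0.0, -98.9]
force: [0.0, 3.5, 10.5]
opening: 0.0006
gripper_force: 4.3
```

Request:
{"fn": "play_rows", "kwargs": {"deltas": [[0,0,-0.0025,0,0,0],[0,0,0,0,0,0]]}}

```text
clock: 15.8
tool_pos: [0.5164, -0.2679, 0.1033]
orientation: [-179.9, 0.0, -98.9]
force: [-1.1, 3.0, 10.7]
opening: 0.0006
gripper_force: 4.5
```

Request:
{"fn": "play_rows", "kwargs": {"deltas": [[0,0,-0.0025,0,0,0],[0,0,0,0,0,0]]}}

```text
clock: 16.0
tool_pos: [0.5165, -0.268, 0.1016]
orientation: [-179.9, 0.0, -98.9]
force: [-0.5, 3.3, 11.7]
opening: 0.0007
gripper_force: 5.4
```

Request:
{"fn": "play_rows", "kwargs": {"deltas": [[0,0,-0.0015,0,0,0],[0,0,0,0,0,0]]}}

```text
clock: 16.2
tool_pos: [0.5166, -0.268, 0.1007]
orientation: [-179.9, 0.0, -98.9]
force: [-2.3, 2.6, 13.9]
opening: 0.0003
gripper_force: 6.4
```

```bash
python3 tab.py s5
```

```text
-63 14 -4.0 z [ 89.8  96.7 106.9 114.4]
-55 16 4.3 z [ 85.6 103.3 162.7 207.6]
-47 41 0.2 z [169.2 173.9 183.  186.4]
-39 30 2.1 z [135.4 169.9 171.2 172.8]
-31 60 2.2 z [154.4 158.1 165.9 170.4]
-23 17 5.9 z [120.7 123.5 128.1 129. ]
-15 20 1.8 z [128.6 129.9 131.4 132.3]
-7 27 1.9 z [128.4 130.2 131.7 132.7]
1 34 1.1 z [126.2 127.8 130.  131.8]
9 42 1.8 z [ 96.5 123.  126.  128.2]
[ 0.5165648  -0.26803495  0.10073351] [-1.00814002  3.29386333 12.55509916]
```

View pics/s5c.png

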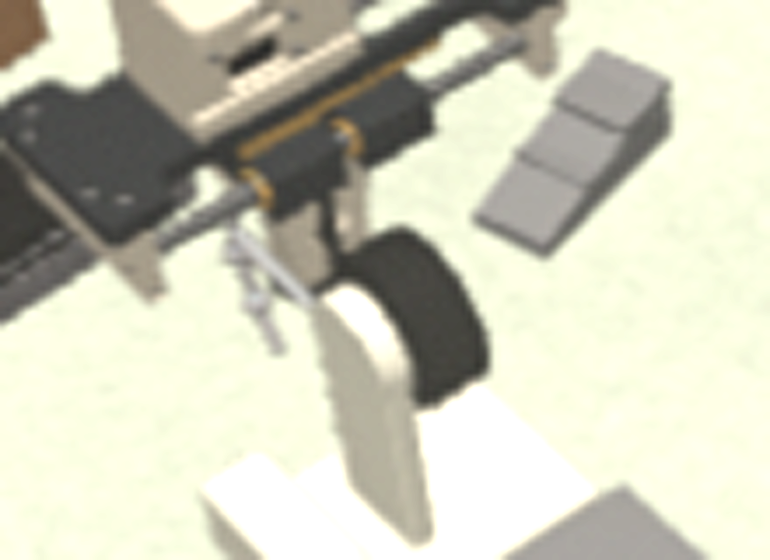

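I can't see the tab under the fingers, so I'll go back up a little and use the second click's force signature to calibrate.

Request:
{"fn": "play_rows", "kwargs": {"deltas": [[0,0,0.01,0,0,0],[0,0,0.01,0,0,0],[0,0,0.011,0,0,0],[0,0,0,0,0,0],[0,0,0,0,0,0]]}}

```text
clock: 16.75
tool_pos: [0.5163, -0.2692, 0.1254]
orientation: [-179.9, -0.1, -98.9]
force: [-0.8, -5.4, 6.7]
opening: 0.0004
gripper_force: 3.5
```

Request:
{"fn": "play_rows", "kwargs": {"deltas": [[0,0,-0.0025,0,0,0],[0,0,0,0,0,0],[0,0,0,0,0,0]]}}

```text
clock: 17.05
tool_pos: [0.5162, -0.2691, 0.1229]
orientation: [-179.9, -0.1, -98.9]
force: [-0.2, -4.6, 5.3]
opening: 0.0005
gripper_force: 3.2
```

Request:
{"fn": "play_rows", "kwargs": {"deltas": [[0,0,-0.0025,0,0,0],[0,0,0,0,0,0],[0,0,0,0,0,0]]}}

```text
clock: 17.35
tool_pos: [0.5162, -0.2691, 0.1208]
orientation: [-179.9, -0.1, -98.9]
force: [0.5, -5.2, 6.4]
opening: 0.0002
gripper_force: 3.2
```

Request:
{"fn": "play_rows", "kwargs": {"deltas": [[0,0,-0.0025,0,0,0],[0,0,0,0,0,0],[0,0,0,0,0,0]]}}

```text
clock: 17.65
tool_pos: [0.5162, -0.2691, 0.119]
orientation: [-179.9, -0.1, -98.9]
force: [-1.5, -5.2, 7.5]
opening: 0.0002
gripper_force: 3.8
```

Request:
{"fn": "play_rows", "kwargs": {"deltas": [[0,0,-0.0025,0,0,0],[0,0,0,0,0,0],[0,0,0,0,0,0]]}}

```text
clock: 17.95
tool_pos: [0.5163, -0.2691, 0.1172]
orientation: [-179.9, -0.1, -98.9]
force: [-0.4, -3.4, 8.9]
opening: 0.0004
gripper_force: 4.8
```

Request:
{"fn": "play_rows", "kwargs": {"deltas": [[0,0,-0.0025,0,0,0],[0,0,0,0,0,0],[0,0,0,0,0,0]]}}

```text
clock: 18.25
tool_pos: [0.5163, -0.269, 0.1155]
orientation: [-179.9, -0.1, -98.9]
force: [-1.6, -3.1, 11.5]
opening: 0.0002
gripper_force: 5.8
```

Request:
{"fn": "play_rows", "kwargs": {"deltas": [[0,0,-0.0025,0,0,0],[0,0,0,0,0,0],[0,0,0,0,0,0]]}}

```text
clock: 18.55
tool_pos: [0.5164, -0.2689, 0.1136]
orientation: [-179.9, -0.1, -98.9]
force: [-2.7, -1.4, 13.9]
opening: 0.0004
gripper_force: 6.5
```

Request:
{"fn": "play_rows", "kwargs": {"deltas": [[0,0,-0.0025,0,0,0],[0,0,0,0,0,0],[0,0,0,0,0,0]]}}

```text
clock: 18.85
tool_pos: [0.5164, -0.2688, 0.1116]
orientation: [-179.9, -0.0, -98.9]
force: [-1.8, -0.4, 13.2]
opening: 0.0006
gripper_force: 6.6
```

Request:
{"fn": "play_rows", "kwargs": {"deltas": [[0,0,-0.0025,0,0,0],[0,0,0,0,0,0],[0,0,0,0,0,0]]}}

```text
clock: 19.15
tool_pos: [0.5164, -0.2685, 0.1094]
orientation: [-179.9, -0.0, -98.9]
force: [-1.1, -0.8, 12.5]
opening: 0.0006
gripper_force: 5.9
```

Request:
{"fn": "play_rows", "kwargs": {"deltas": [[0,0,-0.0025,0,0,0],[0,0,0,0,0,0],[0,0,0,0,0,0]]}}

```text
clock: 19.45
tool_pos: [0.5164, -0.2682, 0.1072]
orientation: [-179.9, 0.0, -98.9]
force: [-1.0, 1.7, 10.8]
opening: 0.0005
gripper_force: 4.8
```

Request:
{"fn": "play_rows", "kwargs": {"deltas": [[0,0,-0.0025,0,0,0],[0,0,0,0,0,0],[0,0,0,0,0,0]]}}

```text
clock: 19.75
tool_pos: [0.5165, -0.268, 0.105]
orientation: [-179.9, 0.0, -98.9]
force: [-0.0, 3.1, 10.0]
opening: 0.0006
gripper_force: 4.3
```

Request:
{"fn": "play_rows", "kwargs": {"deltas": [[0,0,-0.0025,0,0,0],[0,0,0,0,0,0],[0,0,0,0,0,0]]}}

```text
clock: 20.05
tool_pos: [0.5166, -0.268, 0.1032]
orientation: [-179.9, 0.0, -98.9]
force: [-1.1, 3.2, 11.0]
opening: 0.0004
gripper_force: 4.6
```

The force dips just before each click and rises through it. Click 2 is centred at TCP z of about 0.1175, as predicted, so click 3 should be at about 0.100. I'll take the last 3 mm down and hold.

Request:
{"fn": "play_rows", "kwargs": {"deltas": [[0,0,-0.0025,0,0,0],[0,0,0,0,0,0],[0,0,-0.0023,0,0,0],[0,0,0,0,0,0],[0,0,0,0,0,0],[0,0,0,0,0,0]]}}

```text
clock: 20.65
tool_pos: [0.5166, -0.2681, 0.0999]
orientation: [-179.9, 0.0, -98.9]
force: [-3.2, 3.6, 14.9]
opening: 0.0004
gripper_force: 7.6
```

```bash
python3 - <<'E'
from m import *
p,d=snap('scene','s6'); U=np.array([[.988,-.155],[.155,.988]])
q,a=horn('scene',p,(200,180,400,330),.02); k=(q*1000-[614.5,-20.5])@U.T
for lo in range(-140,150,40):
    w=k[(k[:,1]>=lo)&(k[:,1]<lo+40),0]
    if len(w):print(lo,w.min().round(1),w.max().round(1))
o=get_obs();print(o['clock'],o['tool_pos'],o['force'])
E
```

```text
-140 -24.2 -12.7
-100 -24.2 -12.7
-60 -24.0 -12.7
-20 -23.8 -12.8
20 -41.5 -12.7
60 -41.4 -12.7
100 -40.8 -12.7
20.7 [ 0.51655639 -0.26807507  0.09989272] [-2.27212077  4.13014144 14.48152379]
```

```bash
python3 -c "
from plant import *
print(close_job())"
```

```text
the job is handed in; nothing more can be done
None
```

I handed the job in at about 21 s: the horn is flush along the fence, and the gripper is still holding the dial at what I measured, from force and geometry, as its third click. The tab was hidden under the fingers, so I couldn't confirm the click by sight.

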